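# Draw a sprung handpiece rest into line with a drift and pin it

### The arm

A 7-joint arm with a two-finger parallel gripper is mounted at the origin on a cart in front of the work surface, level with it; the furniture and walls round the work are solid. World frame = base frame: x ahead of the robot, y to its left, z up, the work surface at z = 0. Lengths are in m, angles in degrees, forces in N, time in s.
With the tool pointing down it reaches from about 0.35 to 0.9 m from the base axis. Payload 19.9 kg.
Tool frame: the origin (TCP) lies at the very end of the fingers, on their centre line; the grasp point (between the pads) lies 19 mm behind it; y points along the fingers, z is the direction in which the jaws open and shut, and the axes are right-handed (so a half turn about y gives the same grasp; the last joint's range is limited). The gripper opens to 85 mm and grips with 20 to 120 N. Pads are 22 mm wide; open, the fingers measure 114 mm over their backs; the gripper's body (76 mm by 85 mm) begins 54 mm behind the grasp point. The pads swing forward as they close: fully open they stand 13 mm farther back than shut.
Start: joints at [68.841, 23.915, -0.59, 92.452, 0.269, 63.638, -3.037], TCP at [0.201, -0.592, 0.231] pointing down, gripper open.
Joint ranges: [-161.28, 161.28], [-22.2, 115.67], [-73.04, 71.86], [3.21, 147.25], [-68.34, 248.33], [10.77, 114.83], [-161.83, 161.83]. Speed limits (degrees/s): [108.29, 108.29, 136.94, 136.94, 172.46, 172.46, 172.46].

### API

Orientations are given as [roll, pitch, yaw] about the fixed x, y, z axes, in that order (R = Rz(yaw) Ry(pitch) Rx(roll)).
In Python, from workcell import r gives the robot as it stands.
- The arm moves only by the shell command python3 -m crank 'ROWS' [FORCE]. ROWS is JSON, a list of rows, each a list of 3 entries, a list of its own where there are three numbers: the shift along the world's x, y, z in mm, then the turn, a rotation vector about the world's x, y, z in degrees, then the finger opening in mm, from 0 to 85.4. In form: [[[tx, ty, tz], [wx, wy, wz], hand], ...]. A call has 1 to 10 rows; each row shifts and turns the commanded pose from where the row before left it; what a row does not reach is not made up. A row lasts 1/10 s, in which the tool goes at most 50 mm and 8.59 degrees, less where a joint would pass 70% of its speed; a pose out of reach is approached as far as the arm can. A call is refused whole if a number of a shift passes 50 or a number of a turn 8.59, either way. A call with a gripper value outside its range is refused whole. The fingers move at their own pace and stop on an object; FORCE is the grip in N (left out, the last holds). Time passes only in rows, so rows that do not move let the fingers close. It gives the time, the measured TCP pose, the force and the opening at its end, in the units of the state.
- r.get_obs(): the state, without advancing time (a new reading comes with each control period).
- r.capture(name): name is "side" or "top"; returns (picture, depth): 480x640x3 uint8, red, green, blue; 480x640 float32, m along the optical axis (not along the pixel's ray), 0 where there is no reading.
- r.calibration(name): a dict with "vertical_fov" (degrees; the focal length in pixels is half the picture's height over the tangent of half this angle, whatever the lens; pixels are square), "cx", "cy" (the principal point, pixels), "xyz" and "attitude" of the camera in the world. Camera axes: x right, y down, z forward; pixel columns grow to the right and rows downward; lengths in m; the calibration is good to about 2 mm. A picture is of the moment at which its call begins. calibration takes no time and is no camera call.
- r.finish_job(): hands the job in, once; it reports no verdict.
The state is a dict: "time_s": time; "joint_positions": joint angles; "joint_vel": joint speeds; "joint_torque": joint torques, N m; "tcp_pos": TCP position; "tool_rot": TCP orientation; "ft_force": force on the tool from outside, world axes, zero at the start; "ft_torque": the same for the moment, N m; "grip_width": finger opening in m.
Only numpy, scipy, OpenCV 4.12 (cv2) and the standard library are available. Lean on these libraries where they do the work, as an engineer would, in place of code of your own. Each camera call takes 0.05 s, during which the arm holds its last target.

### The job

Fasten the handpiece rest to its bench bracket: push the tapered drift fully down through one of the bracket's two holes so that the sprung arm is drawn into line, and with the drift still home push the red-knobbed locking pin fully down into the other hole. Then pull the drift out and put it back upright in either hole of its wooden rack, leaving the arm held by the pin alone, the handpiece lying in its rest and the things lying around undisturbed.

Things in the scene. Friction and masses are not known exactly. Their poses are not given: they have to be found in the camera images.
- bracket: Grey steel clevis bracket, fixed. Origin on the table under its centre; x from the closed back (rod and nut) to the open end where the arm comes out, z up. Flange 150x104x8 mm, body 104x68, top face at z = 78. Two level plates 5 mm thick: top plate z 73-78, lower plate z 58-63, free space below down to z = 8. Both have round 16 mm through holes at x = -25 and +25, y = 0, bright rings on top.
- bracket_hole_a (a point): Centre of the bracket hole nearer the closed back (x = -25 mm), on the top face of the top plate, 78 mm above the table.
- bracket_hole_b (a point): Centre of the bracket hole nearer the open end (x = +25 mm), on the top face of the top plate, 78 mm above the table.
- tongue (a joint): Slide of the rest arm's tongue along bracket +x (m). 0 = holes in line with the bracket's; starts 5 to 7 mm out (positive), range -2 to +7.2 mm. A spring (700 N/m, 4.6 N at 0) pushes it out towards +6.6 mm, friction 0.8 N: it slides back out unless something in a hole holds it. Beyond the bracket the arm reaches 240 mm from the bracket's centre, with a black handpiece in its clips, 106 mm high.
- tongue_hole_a (a point): Centre of the tongue's 16 mm through hole that belongs to bracket_hole_a, on the tongue's top face, 72 mm above the table. Moves with the tongue, a blue bar 50 mm wide and 8 mm thick between the bracket's plates (z 64-72).
- tongue_hole_b (a point): Centre of the 16 mm through hole of the tongue that belongs to bracket_hole_b, on the tongue's top face. Moves with the tongue.
- drift: Tapered steel drift, black ribbed handle, 112 mm long, 160 g, standing tip down. Origin at the tip, z towards the handle. Tip 4 mm in diameter, tapering evenly to 15 mm at z = 46 mm, straight 15 mm shank to z = 67, collar 24 mm in diameter z 67-72, round handle 18 mm in diameter z 72-112. Fully home, the underside of its collar lies on the bracket's top face.
- drift_collar (a point): Centre of the underside of the drift's collar (z = 67 mm on the drift).
- locking_pin: Locking pin, red knob, 69 mm long, 100 g, upright. Origin at its lower end, z towards the knob. Shank 14 mm in diameter, 32 mm long, 1.5 mm chamfer at the end; collar 26 mm in diameter z 32-36; round red knob 21 mm in diameter z 36-69. Blunt: goes in only when the holes are nearly in line. Fully home, the underside of its collar lies on the bracket's top face.
- locking_pin_collar (a point): Centre of the underside of the locking pin's collar (z = 32 mm on the pin).
- rack: Wooden tool rack, 74x136 mm, 90 mm high, fixed. Origin on the table under its centre, y along it, z up. Top board 12 mm thick with 19 mm through holes at y = -30 and +30 mm; drift and locking pin hang in them by their collars, one in each, either way round. Open below the board down to the base board at z = 10 mm.
- rack_hole_0 (a point): Centre of the rack hole at y = -30 mm, on the top face of the top board, 90 mm above the table.
- rack_hole_1 (a point): Centre of the rack hole at y = +30 mm, on the top face of the top board, 90 mm above the table.
- handpiece: Black micromotor handpiece, 27x203x27 mm, 220 g, lying loose in the two U-shaped black clips of the rest arm, 78 mm above the table; it rides along with the arm. Origin at the centre of its underside, y along it.
- bur_block: Bystander: small drilled block with standing burs, 62 x 104 x 57 mm, loose. Origin at the centre of its underside.
- splint_case: Bystander: purple round-cornered case, 84 x 64 x 25 mm, loose. Origin at the centre of its underside.
- paste_tube: Bystander: white squeeze tube with a green cap, lying, 31 x 104 x 24 mm, loose. Origin at the centre of its underside.

How it is judged:
By the outcome, as a careful person would: the job done as asked, in the order asked, and still so for the second after the job is handed in, with the robot touching nothing.
It also fails if it takes over 72 s, if anything falls off the work surface, if the arm or the gripper's body presses on something with over 40 N, if the wrist force passes 120 N, or if a joint passes its speed limit or range.

## Working session

There is one attempt and no reset: what is moved stays moved. The work goes in short steps, Python scripts to look and compute and a shell command to move; the robot and the scene stay as the last step left them, time stands still between calls to the robot, and variables do not carry over. Pictures are saved under pics/ and viewed, and the job is handed in when it is done.

```bash
ls; mkdir -p pics
cat > h.py <<'E'
import numpy as np,cv2
from workcell import r
from scipy.spatial.transform import Rotation as R
def cal(n):
    c=r.calibration(n); f=240/np.tan(np.radians(c['vertical_fov'])/2)
    return c,f
def cam(n,name):
    p,d=r.capture(n); cv2.imwrite(f'pics/{name}.png',p[:,:,::-1]); np.save(f'pics/{name}.npy',d); return p,d
def rot(c):
    a=np.array(c['attitude'],float)
    return a if a.shape==(3,3) else R.from_euler('xyz',a,degrees=True).as_matrix()
def ray(n,u,v):
    c,f=cal(n); return np.array(c['xyz']),rot(c)@np.array([(u-c['cx'])/f,(v-c['cy'])/f,1])
def atz(n,u,v,z):
    o,d=ray(n,u,v); return o+d*(z-o[2])/d[2]
def atd(n,u,v,dep):
    o,d=ray(n,u,v); return o+d*dep
def proj(n,P):
    c,f=cal(n); q=rot(c).T@(np.array(P)-np.array(c['xyz'])); return q[0]/q[2]*f+c['cx'],q[1]/q[2]*f+c['cy']
def crop(name,u0,v0,u1,v1,k,out):
    p=cv2.imread(f'pics/{name}.png')[v0:v1,u0:u1]; cv2.imwrite(f'pics/{out}.png',cv2.resize(p,None,fx=k,fy=k,interpolation=cv2.INTER_CUBIC))
E
python3 - <<'E'
from h import *
for n in('side','top'):
    print(r.calibration(n)); cam(n,n+'0')
print(r.get_obs())
E
```

```text
pics
{'vertical_fov': 55.90150188917071, 'cx': 316.426464799352, 'cy': 240.40254843048635, 'xyz': array([0.39429896, 0.70441951, 0.6429223 ]), 'attitude': array([-128.60572401,    0.26485267, -167.70253094])}
{'vertical_fov': 50.020496403474105, 'cx': 328.5680573465403, 'cy': 239.06086044840566, 'xyz': array([0.30066355, 0.00641603, 1.2574768 ]), 'attitude': array([-168.0741688 ,    0.26548157,  -93.45106407])}
{'time_s': 0.1, 'joint_positions': array([68.84112756, 23.9448224 , -0.59348727, 92.4812975 ,  0.27127415,
       63.6380309 , -3.03626659]), 'joint_vel': array([-0.00698524, -0.07742429, -0.07718008, -0.16055979,  0.00235417,
        0.06214483, -0.02863955]), 'joint_torque': array([ 1.01568236e-03, -8.65826011e+01,  6.79811016e-01, -4.35640812e+01,
        1.92020513e-02,  4.87912723e-03,  3.52258587e-05]), 'tcp_pos': array([ 0.20113586, -0.59142704,  0.23072607]), 'tool_rot': array([-9.00625617e+01, -5.38533939e-03, -1.61214256e+02]), 'ft_force': array([ 0.53794104, -0.16508052,  0.12645378]), 'ft_torque': array([ 0.01489038, -0.00451318,  0.01457066]), 'grip_width': 0.08541543442937716}
```

View pics/side0.png

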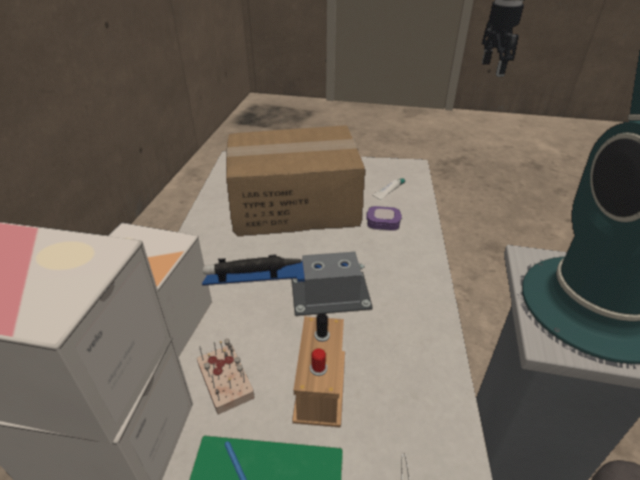

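View pics/top0.png

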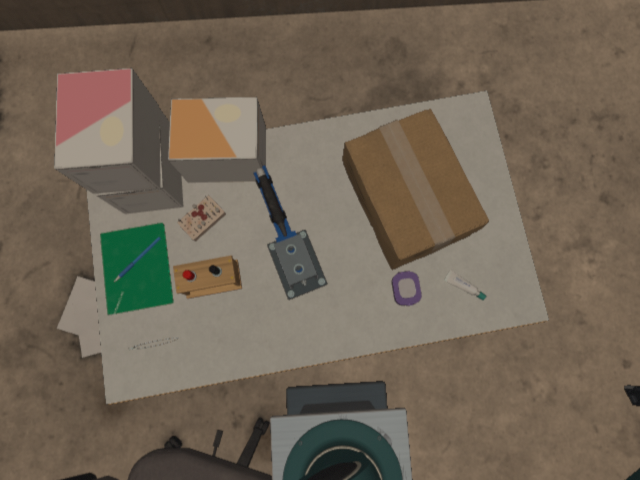

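The side view shows the rack with the drift at about (321,325) and the pin at about (318,360). The bracket rings are at about (317,266) and (344,264). In the top view the rings are at about (291,249) and (298,268), with the pin at (188,275) and the drift at (214,269). Next I'll enlarge these areas.

Run:
```python
from h import *
crop('side0',270,230,390,430,3,'sA'); 
crop('top0',165,215,335,305,4.6,'tA')
```

```text
(no output)
```

View pics/sA.png

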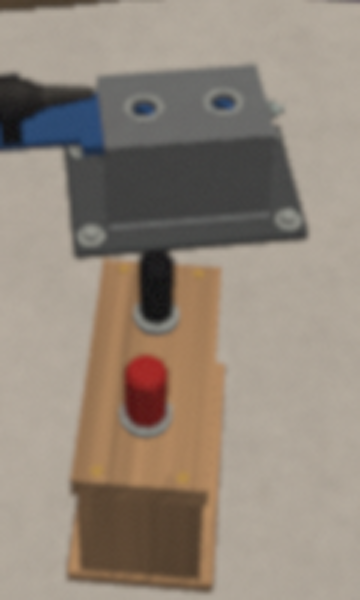

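View pics/tA.png

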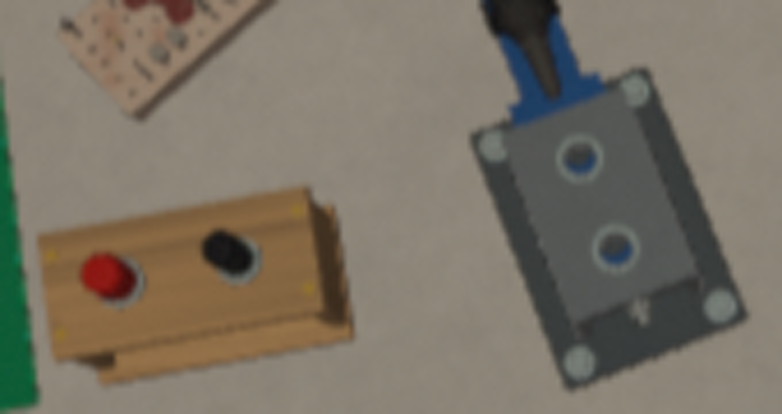

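Run:
```python
from h import *
def s(x,y): return (270+(x+.5)/3-.5,230+(y+.5)/3-.5)
def t(x,y): return (165+(x+.5)/4.6-.5,215+(y+.5)/4.6-.5)
from scipy.optimize import least_squares
def tri(a,b):
    return least_squares(lambda P:np.r_[np.array(proj('side',P))-a,np.array(proj('top',P))-b],[.5,.1,.1])
for nm,a,b,z in [('holeB',s(145,107),t(579,159),.078),('holeA',s(224,101.5),t(616,250),.078),
  ('driftcollar',s(157,313),t(236,257),.095),('pincollar',s(146,411),t(119,280),.094),('drifttop',s(156,258),t(217,243),.135),('pintop',s(146,369),t(100,273),.127)]:
    q=tri(a,b); print(nm,'side',atz('side',*a,z).round(4),'top',atz('top',*b,z).round(4),'tri',q.x.round(4),(q.cost*2)**.5)
ds=np.load('pics/side0.npy');dt=np.load('pics/top0.npy')
for n,d,u,v in [('side',ds,331,264),('side',ds,320,345),('top',dt,295,259),('top',dt,203,272),('side',ds,400,300),('top',dt,350,300)]:
    print(n,u,v,atd(n,u,v,d[v,u]).round(4))
```

```text
holeB side [0.5287 0.0862 0.078 ] top [0.531  0.0871 0.078 ] tri [0.5294 0.087  0.0789] 0.7585412946788062
holeA side [0.4814 0.0708 0.078 ] top [0.4833 0.0706 0.078 ] tri [0.4822 0.0706 0.0779] 0.6338940909655718
driftcollar side [0.4853 0.2587 0.095 ] top [0.4886 0.2581 0.095 ] tri [0.4864 0.2581 0.0944] 1.2068389838893157
pincollar side [0.4784 0.3176 0.094 ] top [0.4808 0.3164 0.094 ] tri [0.4793 0.3167 0.0927] 0.8852399061010917
drifttop side [0.4862 0.2573 0.135 ] top [0.4895 0.2584 0.135 ] tri [0.487  0.2581 0.136 ] 1.2367857727362048
pintop side [0.4782 0.3182 0.127 ] top [0.4797 0.3168 0.127 ] tri [0.4789 0.3171 0.1256] 0.5469218795891155
side 331 264 [0.5054 0.0789 0.0794]
side 320 345 [0.4845 0.2772 0.0914]
top 295 259 [0.5071 0.0776 0.078 ]
top 203 272 [0.4872 0.288  0.0933]
side 400 300 [0.3694 0.0689 0.0022]
top 350 300 [ 4.114e-01 -4.680e-02 -3.000e-04]
```

```bash
python3 - <<'E'
from h import *
d=np.load('pics/top0.npy')
for u,v in [(352,150),(432,115),(480,220),(395,260),(240,130),(180,130),(240,172),(270,200),(200,210),(130,150)]: print(u,v,atd('top',u,v,d[v,u]).round(3))
E
python3 -m crank '[[[0,0,40],[0,0,0],45],[[10,40,40],[0,0,0],45],[[10,45,0],[0,0,0],45],[[12,45,0],[0,0,0],45],[[15,45,0],[0,0,0],45],[[15,45,0],[0,0,0],45],[[15,45,0],[0,0,0],45],[[15,45,0],[0,0,0],45]]' 60
```

```text
352 150 [ 0.735 -0.068  0.159]
432 115 [ 0.808 -0.257  0.162]
480 220 [ 0.555 -0.337  0.159]
395 260 [ 0.484 -0.148  0.12 ]
240 130 [0.796 0.183 0.165]
180 130 [0.805 0.32  0.164]
240 172 [0.73  0.201 0.073]
270 200 [0.645 0.128 0.106]
200 210 [0.649 0.307 0.041]
130 150 [0.694 0.368 0.33 ]
time_s: 0.9
tcp_pos: [0.292, -0.2849, 0.306]
tool_rot: [-90.0, -0.0, -161.2]
ft_force: [0.6, 0.4, 0.7]
grip_width: 0.0451
```

```bash
python3 -m crank '[[[25,40,0],[0,0,0],45],[[25,40,0],[0,0,0],45],[[25,40,0],[0,0,0],45],[[20,40,0],[0,0,0],45],[[20,40,0],[0,0,0],45],[[20,40,0],[0,0,0],45],[[15,40,0],[0,0,0],45],[[10,40,0],[0,0,0],45],[[10,40,0],[0,0,0],45],[[10,40,0],[0,0,0],45]]'
```

```text
time_s: 1.9
tcp_pos: [0.472, 0.1147, 0.306]
tool_rot: [-90.0, -0.0, -161.2]
ft_force: [-0.1, -0.8, -0.5]
grip_width: 0.0449
```

Run:
```python
from h import *
o=r.get_obs(); print(o['tcp_pos'],o['tool_rot'],o['joint_positions'].round(1),o['ft_force'])
```

```text
[0.47195727 0.114671   0.30603572] [-8.99969661e+01 -2.64880428e-03 -1.61239838e+02] [ 21.9   8.4 -43.  105.1   6.2  68.8 -94.2] [-0.09585021 -0.76447135 -0.52228722]
```

```bash
python3 -m crank '[[[3,36,0],[0,0,0],45],[[4,36,0],[0,0,0],45],[[4,36,0],[0,0,0],45],[[4,35.6,0],[0,0,0],45],[[0,0,-40],[0,0,0],45],[[0,0,-40],[0,0,0],45],[[0,0,-26],[0,0,0],45],[[0,0,-20],[0,0,0],45],[[0,0,-15],[0,0,0],45],[[0,0,0],[0,0,0],45]]'
python3 - <<'E'
from h import *
cam('side','s1');cam('top','t1')
crop('s1',240,200,400,400,3,'s1c');crop('t1',130,200,310,320,4,'t1c')
print(r.get_obs()['joint_positions'].round(1))
E
```

```text
time_s: 2.9
tcp_pos: [0.4862, 0.2563, 0.1635]
tool_rot: [-90.0, -0.2, -161.2]
ft_force: [-0.4, 0.3, 0.0]
grip_width: 0.0448
[   2.9   26.3  -42.8  105.7   21.2   56.3 -120.2]
```

View pics/s1c.png

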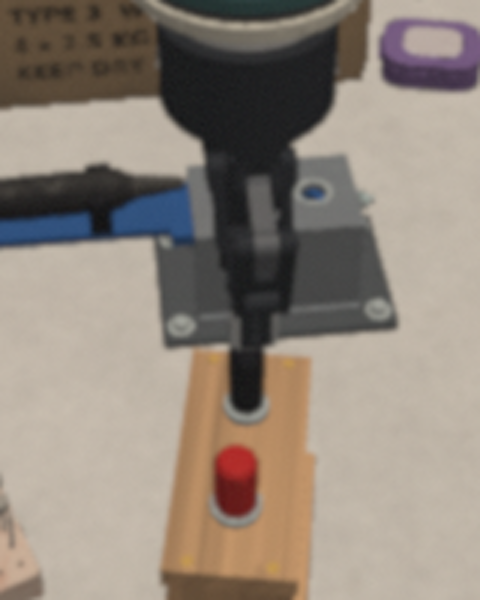

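View pics/t1c.png

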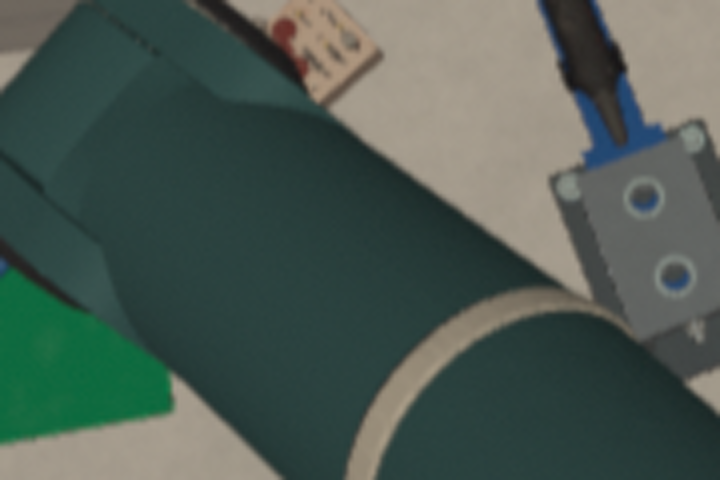

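The side view shows the fingers straddling the drift handle at crop (247,385). The top view is blocked by the arm.

```bash
python3 -m crank '[[[0.5,2,-20],[0,0,0],45],[[0,0,-20],[0,0,0],45],[[0,0,-13],[0,0,0],45],[[0,0,-8],[0,0,0],45],[[0,0,0],[0,0,0],45],[[0,0,0],[0,0,0],45]]'
python3 - <<'E'
from h import *
cam('side','s2')
crop('s2',240,200,400,400,3,'s2c')
E
```

```text
time_s: 3.6
tcp_pos: [0.4877, 0.259, 0.1048]
tool_rot: [-90.0, 0.0, -161.2]
ft_force: [-0.4, 0.3, 0.4]
grip_width: 0.0449
```

View pics/s2c.png

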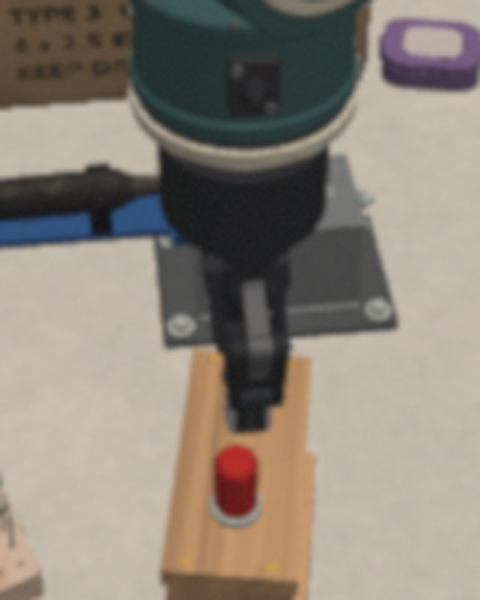

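```bash
python3 -m crank '[[[0,0,-4],[0,0,0],45],[[0,0,0],[0,0,0],30],[[0,0,0],[0,0,0],20],[[0,0,0],[0,0,0],10],[[0,0,0],[0,0,0],5],[[0,0,0],[0,0,0],5],[[0,0,0],[0,0,0],5],[[0,0,0],[0,0,0],5]]' 100
```

```text
time_s: 4.45
tcp_pos: [0.4876, 0.2587, 0.1005]
tool_rot: [-90.0, 0.0, -161.2]
ft_force: [-1.6, -1.3, 5.7]
grip_width: 0.0156
```

```bash
python3 -m crank '[[[0,0,4],[0,0,0],5],[[0,0,8],[0,0,0],5],[[0,0,12],[0,0,0],5],[[0,0,15],[0,0,0],5],[[0,0,15],[0,0,0],5],[[0,0,15],[0,0,0],5],[[0,0,12],[0,0,0],5],[[0,0,4],[0,0,0],5],[[0,0,0],[0,0,0],5]]'
python3 - <<'E'
from h import *
cam('side','s3');cam('top','t3')
crop('s3',240,150,400,350,3,'s3c');crop('t3',130,200,310,320,4,'t3c')
E
```

```text
time_s: 5.35
tcp_pos: [0.4876, 0.2587, 0.1856]
tool_rot: [-90.0, 0.0, -161.2]
ft_force: [-0.1, 0.2, -3.7]
grip_width: 0.0156
```

View pics/s3c.png

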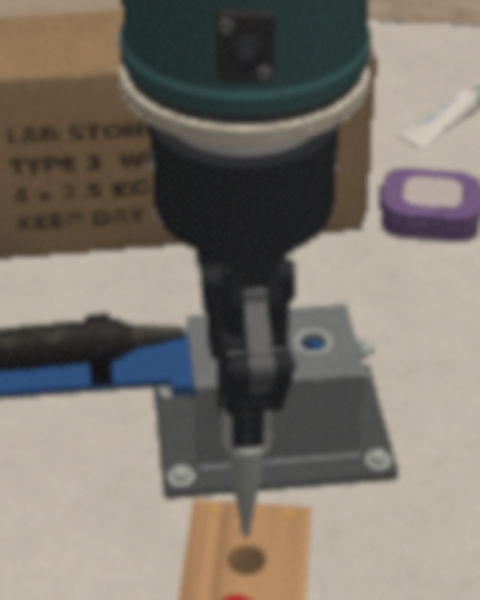

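Run:
```python
from h import *
for x,y in [(246,536),(246,532)]:
    u,v=240+(x+.5)/3-.5,150+(y+.5)/3-.5
    for z in(.1,.105,.108,.1105): print(x,y,z,atz('side',u,v,z).round(4))
o=r.get_obs();print(o['tcp_pos'],o['tool_rot'])
```

```text
246 536 0.1 [0.4872 0.2519 0.1   ]
246 536 0.105 [0.4864 0.2561 0.105 ]
246 536 0.108 [0.4858 0.2586 0.108 ]
246 536 0.1105 [0.4854 0.2607 0.1105]
246 532 0.1 [0.4878 0.2493 0.1   ]
246 532 0.105 [0.4869 0.2535 0.105 ]
246 532 0.108 [0.4864 0.256  0.108 ]
246 532 0.1105 [0.486  0.2581 0.1105]
[0.48725068 0.25847646 0.18462445] [-8.99962567e+01 -3.96536048e-02 -1.61226155e+02]
```

View pics/t3c.png

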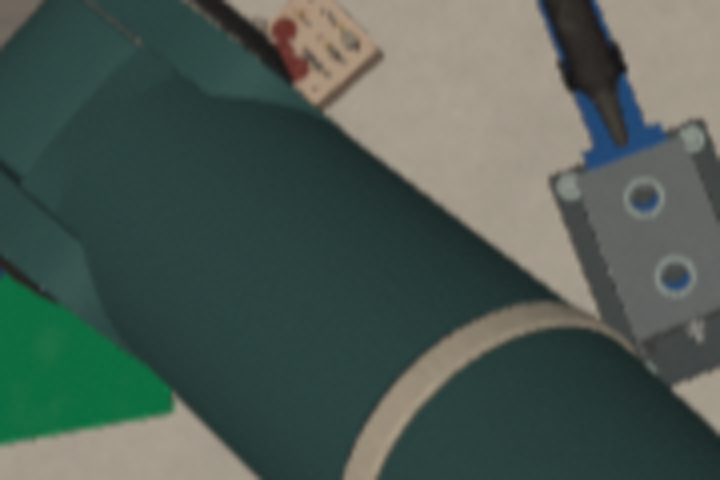

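```bash
python3 -m crank '[[[-1,-15,0],[0,0,0],5],[[-1,-30,0],[0,0,0],5],[[0,-35,0],[0,0,0],5],[[0,-35,0],[0,0,0],5],[[0,-30,0],[0,0,0],5],[[0,-25,0],[0,0,0],5],[[0,-17,0],[0,0,0],5],[[0,0,-10],[0,0,0],5],[[0,0,-8],[0,0,0],5],[[0,0,0],[0,0,0],5]]'
python3 - <<'E'
from h import *
cam('side','s4')
crop('s4',250,170,410,340,4,'s4c')
print(r.get_obs()['tcp_pos'])
E
```

```text
time_s: 6.45
tcp_pos: [0.4846, 0.0724, 0.1656]
tool_rot: [-90.1, -0.1, -161.2]
ft_force: [0.1, 0.2, -1.5]
grip_width: 0.0155
[0.48489086 0.07262802 0.16630341]
```

View pics/s4c.png

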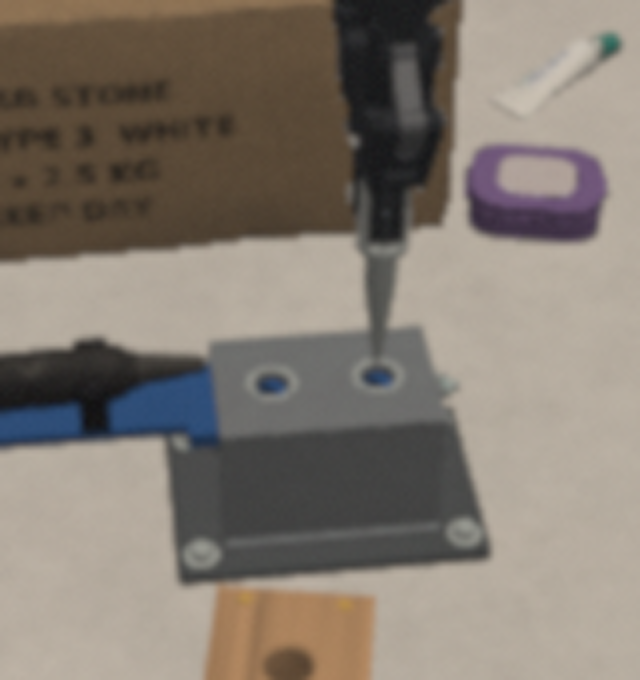

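The drift tip at crop (376,355) is right over ring A at (378,376). I'll descend.

```bash
python3 -m crank '[[[0,0,-6],[0,0,0],5],[[0,0,-6],[0,0,0],5],[[0,0,-6],[0,0,0],5],[[0,0,-4],[0,0,0],5],[[0,0,-4],[0,0,0],5],[[0,0,0],[0,0,0],5]]' 120
python3 - <<'E'
from h import *
cam('side','s5')
crop('s5',250,170,410,340,4,'s5c')
o=r.get_obs();print(o['tcp_pos'],o['ft_force'],o['ft_torque'])
E
```

```text
time_s: 7.1
tcp_pos: [0.4852, 0.0717, 0.1406]
tool_rot: [-90.0, -0.0, -161.2]
ft_force: [0.6, 0.5, -1.9]
grip_width: 0.0148
[0.48534394 0.07176553 0.14089926] [-0.65850379  0.70288692 -2.74058091] [ 0.01957377 -0.01238013  0.06206681]
```

View pics/s5c.png

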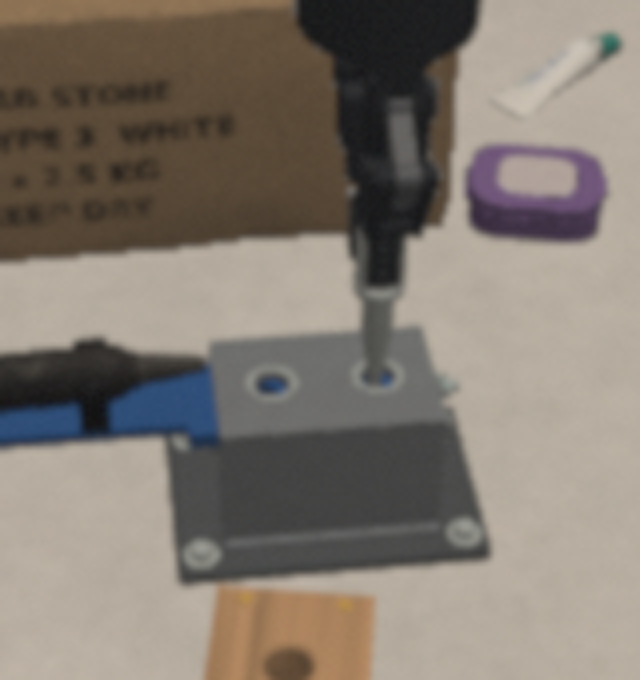

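The drift is in the hole with no contact force. I'll continue down, easing towards the hole centre.

```bash
python3 -m crank '[[[0,0,-4],[0,0,0],5],[[0,0,-3],[0,0,0],5],[[0,0,-3],[0,0,0],5],[[0,0,0],[0,0,0],5]]'
python3 - <<'E'
from h import *
o=r.get_obs();print(o['tcp_pos'],o['ft_force'],o['ft_torque'])
E
python3 -m crank '[[[-0.4,-0.1,-3],[0,0,0],5],[[-0.4,-0.1,-3],[0,0,0],5],[[0,0,0],[0,0,0],5]]'
```

```text
time_s: 7.55
tcp_pos: [0.4854, 0.0717, 0.1308]
tool_rot: [-90.0, -0.0, -161.2]
ft_force: [2.0, 0.1, -3.2]
grip_width: 0.0152
[0.48543455 0.07172689 0.13075824] [ 1.96458635  0.13581521 -3.19651825] [ 0.07084945 -0.29831187  0.01011468]
time_s: 7.85
tcp_pos: [0.4846, 0.0715, 0.1248]
tool_rot: [-90.0, -0.0, -161.2]
ft_force: [2.5, 0.7, -2.4]
grip_width: 0.0148
```

```bash
python3 -m crank '[[[-0.4,-0.1,-3],[0,0,0],5],[[-0.4,-0.1,-3],[0,0,0],5],[[-0.4,-0.1,-3],[0,0,0],5],[[0,0,0],[0,0,0],5]]'
python3 -m crank '[[[-0.3,-0.1,-3],[0,0,0],5],[[-0.3,-0.1,-3],[0,0,0],5],[[0,0,0],[0,0,0],5]]'
python3 - <<'E'
from h import *
o=r.get_obs();print(o['tcp_pos'],o['ft_force'],o['ft_torque'])
cam('side','s6')
crop('s6',250,170,410,340,4,'s6c')
E
```

```text
time_s: 8.25
tcp_pos: [0.4833, 0.0712, 0.1157]
tool_rot: [-90.0, -0.0, -161.2]
ft_force: [3.8, 1.5, -3.3]
grip_width: 0.0152
time_s: 8.55
tcp_pos: [0.4828, 0.071, 0.1097]
tool_rot: [-90.0, -0.0, -161.2]
ft_force: [5.4, 2.1, -4.4]
grip_width: 0.0154
[0.48278615 0.07102565 0.10973712] [ 5.37470349  2.09509805 -4.37992193] [ 0.43337776 -1.29213606  0.03992896]
```

View pics/s6c.png

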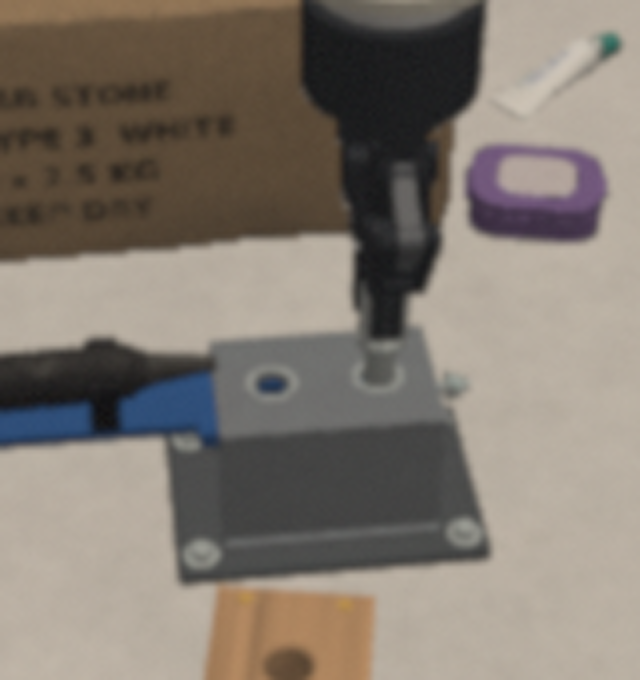

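```bash
python3 -m crank '[[[0,0,-3],[0,0,0],5],[[0,0,-3],[0,0,0],5],[[0,0,0],[0,0,0],5]]'
python3 -m crank '[[[0,0,-3],[0,0,0],5],[[0,0,-3],[0,0,0],5],[[0,0,0],[0,0,0],5]]'
python3 - <<'E'
from h import *
o=r.get_obs();print(o['tcp_pos'],o['ft_force'],o['ft_torque'])
E
```

```text
time_s: 8.9
tcp_pos: [0.4829, 0.0711, 0.1037]
tool_rot: [-90.0, 0.0, -161.2]
ft_force: [6.3, 1.5, -5.0]
grip_width: 0.0152
time_s: 9.2
tcp_pos: [0.4829, 0.0711, 0.0977]
tool_rot: [-90.0, 0.0, -161.2]
ft_force: [5.7, 1.3, -5.7]
grip_width: 0.0154
[0.48290875 0.07112102 0.09765665] [ 5.66058508  1.34395664 -5.66691025] [ 0.58468701 -1.65432812  0.0421447 ]
```

```bash
python3 -m crank '[[[0,0,-3],[0,0,0],5],[[0,0,-3],[0,0,0],5],[[0,0,0],[0,0,0],5]]'
python3 -m crank '[[[0,0,-2],[0,0,0],5],[[0,0,-1],[0,0,0],5],[[0,0,0],[0,0,0],5]]'
python3 - <<'E'
from h import *
o=r.get_obs();print(o['tcp_pos'],o['ft_force'],o['ft_torque'])
E
```

```text
time_s: 9.5
tcp_pos: [0.483, 0.0711, 0.0917]
tool_rot: [-90.0, 0.0, -161.2]
ft_force: [7.2, 2.2, -4.9]
grip_width: 0.015
time_s: 9.8
tcp_pos: [0.4831, 0.0712, 0.0889]
tool_rot: [-90.0, 0.0, -161.2]
ft_force: [6.6, 3.0, -0.7]
grip_width: 0.0149
[0.48306691 0.07116149 0.08890609] [ 6.61251592  3.04908483 -0.65496978] [ 0.6086285  -1.48887115  0.01079392]
```

```bash
python3 -m crank '[[[0,0,-0.6],[0,0,0],5],[[0,0,-0.5],[0,0,0],5],[[0,0,0],[0,0,0],5]]'
python3 - <<'E'
from h import *
o=r.get_obs();print(o['tcp_pos'],o['ft_force'],o['ft_torque'])
cam('side','s7')
crop('s7',290,220,390,310,7,'s7c')
E
```

```text
time_s: 10.1
tcp_pos: [0.4833, 0.0712, 0.0885]
tool_rot: [-90.0, 0.0, -161.2]
ft_force: [0.9, 1.0, 14.3]
grip_width: 0.0151
[0.48328177 0.07124827 0.08845086] [ 0.9340836   1.03445575 14.29558665] [ 0.34873226 -0.33487433  0.03980173]
```

View pics/s7c.png

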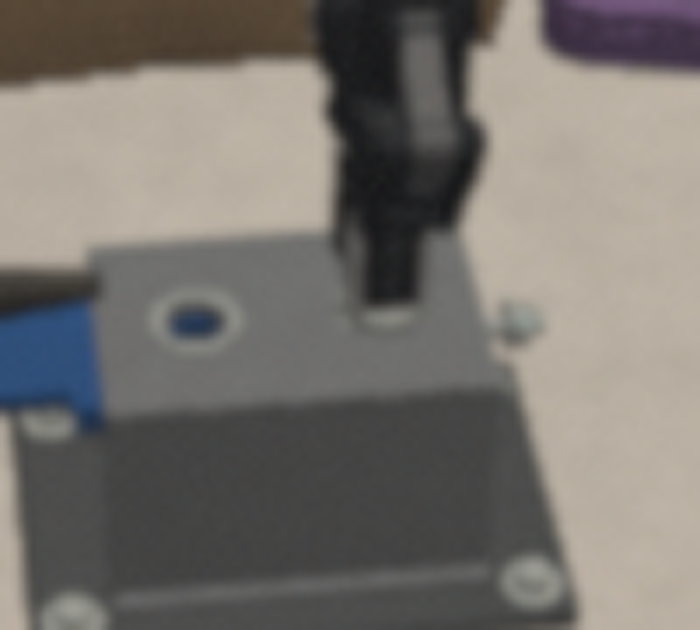

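The collar sits on ring A at crop (388,312) and pressing gives 14 N, so the drift is home. I'll release it and go up.

```bash
python3 -m crank '[[[0,0,0],[0,0,0],20],[[0,0,0],[0,0,0],30],[[0,0,0],[0,0,0],45],[[0,0,0],[0,0,0],45],[[0,0,15],[0,0,0],45],[[0,0,30],[0,0,0],45],[[0,0,35],[0,0,0],45],[[0,20,25],[0,0,0],45]]'
python3 - <<'E'
from h import *
o=r.get_obs();print(o['tcp_pos'],o['ft_force'])
cam('side','s8')
crop('s8',270,210,370,310,6,'s8c')
E
```

```text
time_s: 10.95
tcp_pos: [0.4832, 0.0897, 0.1957]
tool_rot: [-89.9, 0.0, -161.4]
ft_force: [0.7, 0.3, -0.0]
grip_width: 0.045
[0.48317242 0.08966581 0.19570525] [ 0.69025771  0.25350842 -0.01072532]
```

View pics/s8c.png

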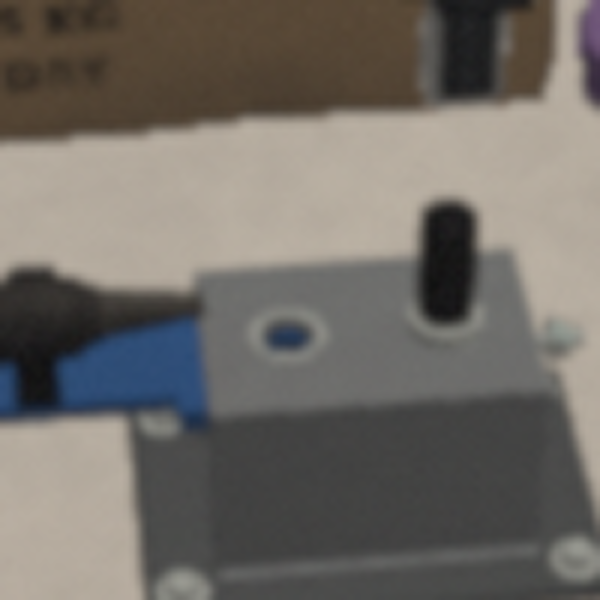

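The drift stands home in hole A at crop (445,315). Now for the pin.

```bash
python3 -m crank '[[[0,30,0],[0,0,0],45],[[0,40,0],[0,0,0],45],[[0,40,0],[0,0,0],45],[[-1,40,0],[0,0,0],45],[[-1,40,0],[0,0,0],45],[[-1,28,0],[0,0,0],45],[[0,8,-20],[0,0,0],45],[[0,0,-20],[0,0,0],45],[[0,0,0],[0,0,0],45],[[0,0,0],[0,0,0],45]]'
python3 - <<'E'
from h import *
o=r.get_obs();print(o['tcp_pos'],o['tool_rot'],o['ft_force'])
E
```

```text
time_s: 12.0
tcp_pos: [0.4798, 0.317, 0.1539]
tool_rot: [-90.0, -0.0, -161.2]
ft_force: [0.1, 0.7, 0.3]
grip_width: 0.0448
[0.47984712 0.3169851  0.15388594] [-9.00122763e+01 -7.50173995e-03 -1.61215983e+02] [0.12390593 0.70981756 0.3262341 ]
```

```bash
python3 -m crank '[[[0,0.5,-20],[0,0,0],45],[[0,0,-18],[0,0,0],45],[[0,0,-10],[0,0,0],45],[[0,0,-6],[0,0,0],45],[[0,0,0],[0,0,0],45],[[0,0,0],[0,0,0],30],[[0,0,0],[0,0,0],20],[[0,0,0],[0,0,0],8],[[0,0,0],[0,0,0],8],[[0,0,0],[0,0,0],8]]' 100
python3 -m crank '[[[0,0,5],[0,0,0],8],[[0,0,10],[0,0,0],8],[[0,0,15],[0,0,0],8],[[0,0,15],[0,0,0],8],[[0,0,10],[0,0,0],8],[[0,0,5],[0,0,0],8],[[0,0,0],[0,0,0],8],[[0,0,0],[0,0,0],8]]'
python3 - <<'E'
from h import *
o=r.get_obs();print(o['tcp_pos'],o['tool_rot'],o['ft_force'])
cam('side','s9')
crop('s9',260,260,380,380,5,'s9c')
E
```

```text
time_s: 13.0
tcp_pos: [0.4802, 0.3178, 0.1001]
tool_rot: [-90.0, 0.1, -161.2]
ft_force: [-1.8, -1.4, 10.4]
grip_width: 0.018
time_s: 13.8
tcp_pos: [0.4797, 0.3173, 0.1587]
tool_rot: [-90.0, -0.0, -161.2]
ft_force: [0.0, -0.8, -1.0]
grip_width: 0.0182
[0.47971897 0.31728929 0.15865874] [-8.99939138e+01 -2.58219307e-02 -1.61226879e+02] [ 0.0292854  -0.77836368 -1.02547854]
```

View pics/s9c.png

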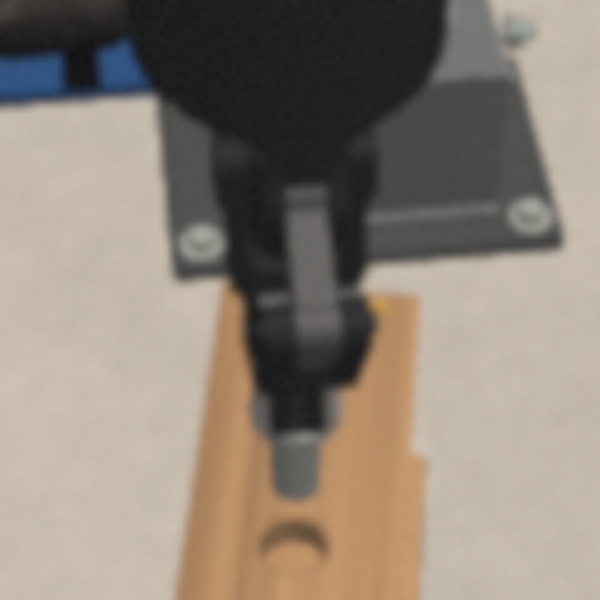

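```bash
python3 - <<'E'
from h import *
u,v=260+(295+.5)/5-.5,260+(491+.5)/5-.5
for z in(.115,.117,.119): print(atz('side',u,v,z).round(4))
print(r.get_obs()['tcp_pos'])
E
python3 -m crank '[[[0,-10,15],[0,0,0],8],[[8,-30,0],[0,0,0],8],[[10,-35,0],[0,0,0],8],[[10,-40,0],[0,0,0],8],[[10,-40,0],[0,0,0],8],[[6,-40,0],[0,0,0],8],[[5,-25,0],[0,0,0],8],[[1,-10,0],[0,0,0],8],[[0,-1,0],[0,0,0],8],[[0,0,0],[0,0,0],8]]' 120
python3 - <<'E'
from h import *
o=r.get_obs();print(o['tcp_pos'],o['tool_rot'],o['ft_force'])
cam('side','s10')
crop('s10',260,180,380,300,5,'s10c')
E
```

```text
[0.4779 0.3178 0.115 ]
[0.4776 0.3193 0.117 ]
[0.4773 0.3207 0.119 ]
[0.47964059 0.31726729 0.15847888]
time_s: 14.85
tcp_pos: [0.5296, 0.0874, 0.1743]
tool_rot: [-90.0, 0.0, -161.2]
ft_force: [-0.2, 0.1, -0.1]
grip_width: 0.0175
[0.52958668 0.08738222 0.1743457 ] [-9.00206952e+01  1.58827105e-02 -1.61171905e+02] [-0.21738088  0.0576762  -0.12509819]
```

View pics/s10c.png

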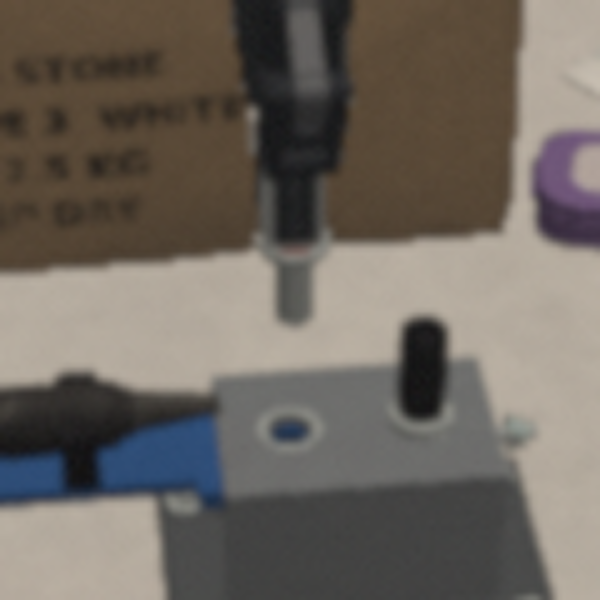

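```bash
python3 -m crank '[[[0.5,-0.1,-12],[0,0,0],8],[[0.5,-0.1,-15],[0,0,0],8],[[0,0,-10],[0,0,0],8],[[0,0,-7],[0,0,0],8],[[0,0,-2],[0,0,0],8],[[0,0,0],[0,0,0],8],[[0,0,0],[0,0,0],8]]'
python3 - <<'E'
from h import *
o=r.get_obs();print(o['tcp_pos'],o['tool_rot'],o['ft_force'])
cam('side','s11');cam('top','t11')
crop('s11',290,230,370,290,10,'s11c')
crop('t11',240,210,340,310,6,'t11c')
E
```

```text
time_s: 15.6
tcp_pos: [0.531, 0.0864, 0.1283]
tool_rot: [-90.0, 0.0, -161.2]
ft_force: [-0.0, -1.4, -0.6]
grip_width: 0.0176
[0.53103438 0.08642708 0.12828333] [-9.00021373e+01  2.49819797e-02 -1.61217337e+02] [-0.0337295  -1.3575667  -0.62365998]
```

View pics/s11c.png

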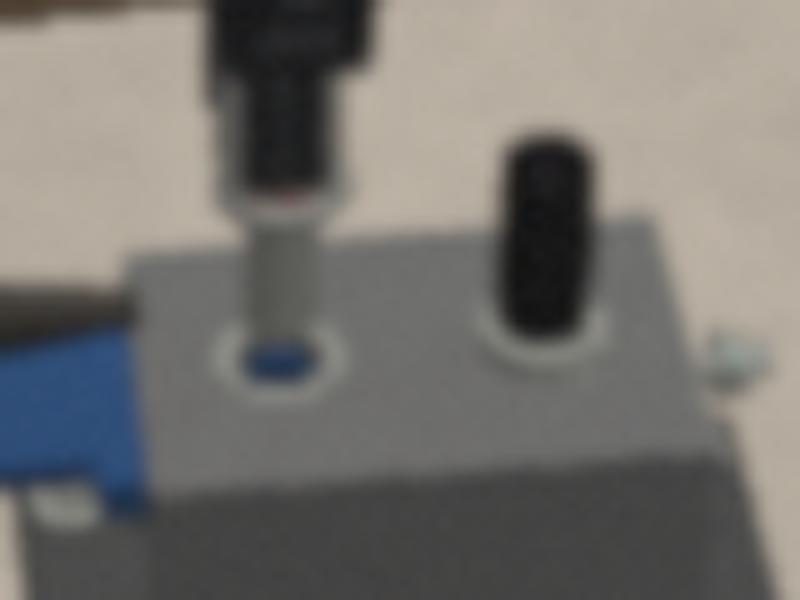

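View pics/t11c.png

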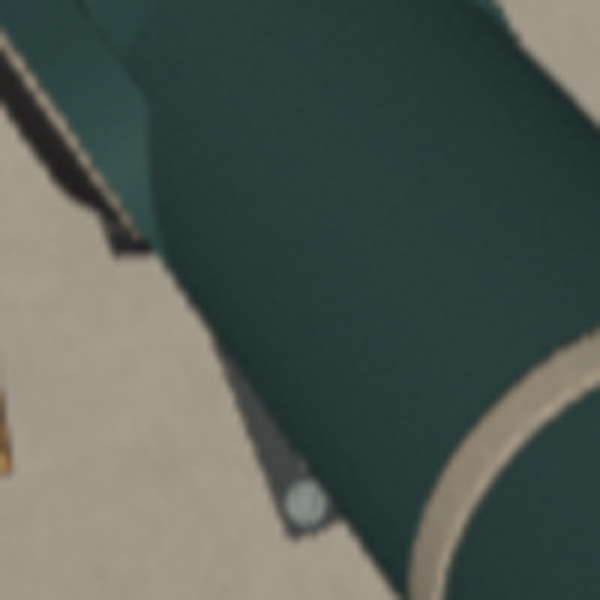

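Run:
```python
from h import *
f=lambda x,y,z: atz('side',290+(x+.5)/10-.5,230+(y+.5)/10-.5,z).round(4)
h=f(279.5,360,.078); print('hole',h,'A?',f(540,335,.08))
for y in(318,321,324): p=f(281.5,y,.0865); print(p,(p-h)[:2]*1000)
o=r.get_obs();print(o['tcp_pos'],o['ft_force'])
```

```text
hole [0.5295 0.087  0.078 ] A? [0.4827 0.0721 0.08  ]
[0.5296 0.0847 0.0865] [ 0.1 -2.3]
[0.5294 0.0855 0.0865] [-0.1 -1.5]
[0.5292 0.0864 0.0865] [-0.3 -0.6]
[0.53109507 0.08633147 0.12839638] [ 0.00281771  0.23374137 -0.75813256]
```

```bash
python3 -m crank '[[[0.1,0.9,-3],[0,0,0],8],[[0,0,-3],[0,0,0],8],[[0,0,-1.5],[0,0,0],8],[[0,0,-1],[0,0,0],8],[[0,0,-1],[0,0,0],8],[[0,0,0],[0,0,0],8]]'
python3 - <<'E'
from h import *
o=r.get_obs();print(o['tcp_pos'],o['ft_force'],o['ft_torque'])
cam('side','s12')
crop('s12',290,230,370,290,10,'s12c')
E
```

```text
time_s: 16.3
tcp_pos: [0.5309, 0.0872, 0.1184]
tool_rot: [-90.0, -0.0, -161.2]
ft_force: [-0.7, -0.1, -0.7]
grip_width: 0.0173
[0.53090616 0.08719417 0.11837894] [-0.70290952 -0.14862458 -0.71835288] [ 0.01639404 -0.03777639  0.03336446]
```

View pics/s12c.png

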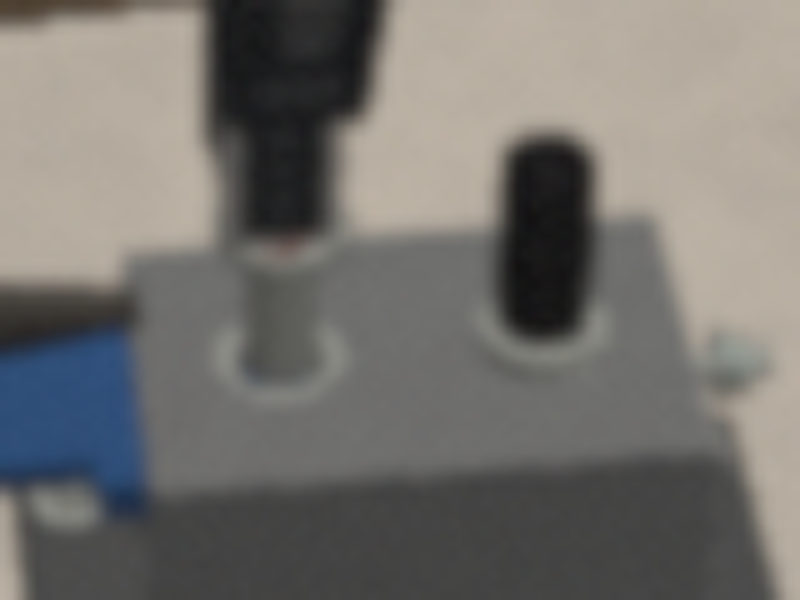

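The pin is just inside ring B without contact and about 3 crop px to the right, so I'll nudge it +x and go on.

```bash
python3 -m crank '[[[0.5,0.2,-1],[0,0,0],8],[[0,0,-1.5],[0,0,0],8],[[0,0,-1.5],[0,0,0],8],[[0,0,-1],[0,0,0],8],[[0,0,0],[0,0,0],8]]'
python3 -m crank '[[[0,0,-1],[0,0,0],8],[[0,0,-1],[0,0,0],8],[[0,0,0],[0,0,0],8]]'
```

```text
time_s: 16.85
tcp_pos: [0.5313, 0.0874, 0.1133]
tool_rot: [-90.0, -0.0, -161.2]
ft_force: [0.6, 0.3, -0.6]
grip_width: 0.0177
time_s: 17.15
tcp_pos: [0.5314, 0.0874, 0.1114]
tool_rot: [-90.0, -0.0, -161.2]
ft_force: [-0.2, 0.2, -0.9]
grip_width: 0.0178
```

```bash
python3 -m crank '[[[0,0,-2],[0,0,0],8],[[0,0,-2],[0,0,0],8],[[0,0,-2],[0,0,0],8],[[0,0,-2],[0,0,0],8],[[0,0,0],[0,0,0],8]]'
python3 -m crank '[[[0,0,-3],[0,0,0],8],[[0,0,-3],[0,0,0],8],[[0,0,-3],[0,0,0],8],[[0,0,-2],[0,0,0],8],[[0,0,-1],[0,0,0],8],[[0,0,0],[0,0,0],8]]'
```

```text
time_s: 17.65
tcp_pos: [0.5314, 0.0874, 0.1032]
tool_rot: [-90.0, -0.0, -161.2]
ft_force: [0.8, -0.7, -1.9]
grip_width: 0.0176
time_s: 18.25
tcp_pos: [0.5314, 0.0874, 0.0913]
tool_rot: [-90.0, -0.0, -161.2]
ft_force: [1.0, 0.3, -1.0]
grip_width: 0.0176
```

```bash
python3 -m crank '[[[0,0,-1.5],[0,0,0],8],[[0,0,-1.5],[0,0,0],8],[[0,0,-0.5],[0,0,0],8],[[0,0,0],[0,0,0],8]]'
python3 -m crank '[[[0,0,-0.6],[0,0,0],8],[[0,0,0],[0,0,0],8]]'
python3 - <<'E'
from h import *
o=r.get_obs();print(o['tcp_pos'],o['ft_force'],o['ft_torque'])
cam('side','s13')
crop('s13',290,230,370,290,10,'s13c')
E
```

```text
time_s: 18.65
tcp_pos: [0.5315, 0.0874, 0.0882]
tool_rot: [-90.0, 0.0, -161.2]
ft_force: [-2.8, -0.4, 6.0]
grip_width: 0.0175
time_s: 18.85
tcp_pos: [0.5315, 0.0875, 0.0881]
tool_rot: [-90.0, 0.0, -161.2]
ft_force: [-6.0, -2.3, 18.1]
grip_width: 0.0173
[0.53153249 0.08745307 0.08813616] [-5.98493669 -2.25229039 18.07830639] [-0.5251052   1.40035757 -0.02152165]
```

View pics/s13c.png

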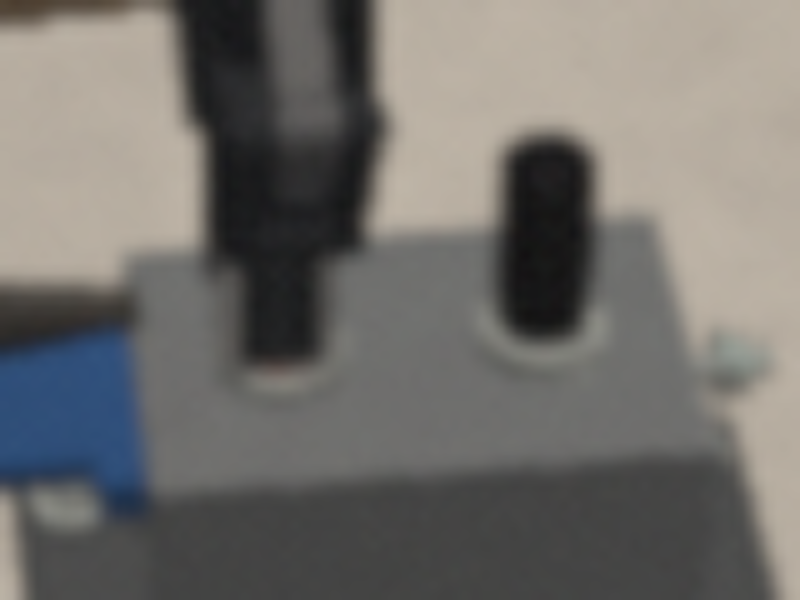

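The pin collar is seated at crop (285,380) with an 18 N press. I'll release it and go to the drift.

```bash
python3 -m crank '[[[0,0,0.5],[0,0,0],25],[[0,0,0],[0,0,0],45],[[0,0,0],[0,0,0],45],[[0,0,0],[0,0,0],45],[[0,0,15],[0,0,0],45],[[0,0,30],[0,0,0],45],[[0,0,25],[0,0,0],45],[[-24,-8,0],[0,0,0],45],[[-24.5,-8.3,0],[0,0,0],45],[[0,0,0],[0,0,0],45]]'
python3 - <<'E'
from h import *
o=r.get_obs();print(o['tcp_pos'],o['tool_rot'],o['ft_force'],o['ft_torque'])
cam('side','s14')
crop('s14',280,210,380,290,8,'s14c')
E
```

```text
time_s: 19.9
tcp_pos: [0.4808, 0.0702, 0.1588]
tool_rot: [-89.9, -0.1, -161.2]
ft_force: [0.5, 0.2, 0.3]
grip_width: 0.0451
[0.48081854 0.07019923 0.15876542] [-8.99140032e+01 -5.03417594e-02 -1.61224974e+02] [0.5458758  0.23947309 0.31251086] [ 0.00375244 -0.04437507 -0.05250456]
```

View pics/s14c.png

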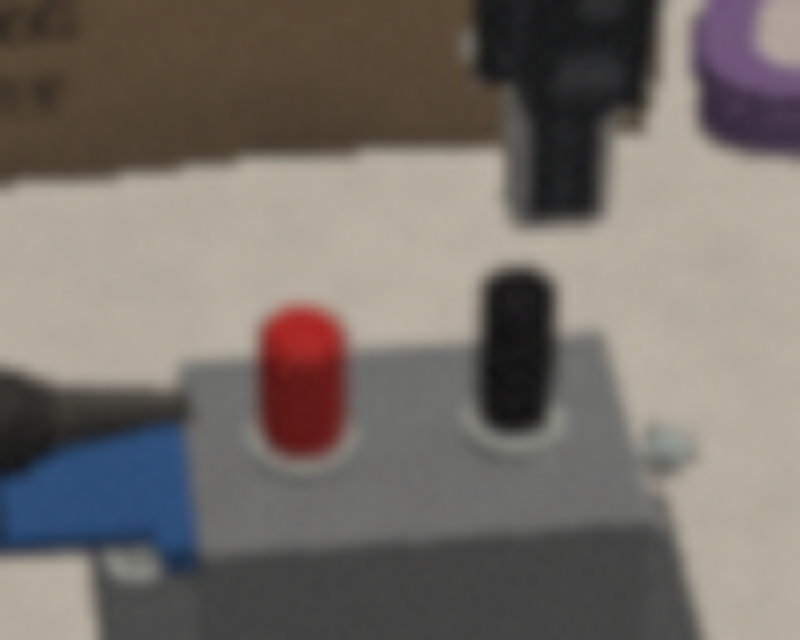

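Both pieces are home: the pin at crop (302,440) and the drift at (516,425). I'll descend onto the drift.

```bash
python3 -m crank '[[[0,0,-20],[0,0,0],45],[[0,0,-20],[0,0,0],45],[[0,0,-15],[0,0,0],45],[[0,0,-10],[0,0,0],45],[[0,0,-3],[0,0,0],45],[[0,0,0],[0,0,0],45],[[0,0,0],[0,0,0],45]]'
```

```text
time_s: 20.65
tcp_pos: [0.4833, 0.0713, 0.0905]
tool_rot: [-90.0, 0.0, -161.2]
ft_force: [-0.6, -0.4, -0.9]
grip_width: 0.0451
```

Good position. I'll close and pull straight up.

```bash
python3 -m crank '[[[0,0,0],[0,0,0],30],[[0,0,0],[0,0,0],20],[[0,0,0],[0,0,0],5],[[0,0,0],[0,0,0],5],[[0,0,0],[0,0,0],5],[[0,0,0],[0,0,0],5]]' 110
python3 -m crank '[[[0,0,3],[0,0,0],5],[[0,0,5],[0,0,0],5],[[0,0,7],[0,0,0],5],[[0,0,0],[0,0,0],5]]'
python3 - <<'E'
from h import *
o=r.get_obs();print(o['tcp_pos'],o['ft_force'],o['ft_torque'])
E
```

```text
time_s: 21.25
tcp_pos: [0.4832, 0.0712, 0.0906]
tool_rot: [-90.0, 0.0, -161.2]
ft_force: [-4.4, -1.2, 12.8]
grip_width: 0.015
time_s: 21.65
tcp_pos: [0.4832, 0.0712, 0.1059]
tool_rot: [-90.0, 0.0, -161.2]
ft_force: [-1.0, 0.6, 2.3]
grip_width: 0.0152
[0.48319874 0.07115152 0.10585587] [-0.97736128  0.57967505  2.30399885] [0.27319645 0.18167269 0.03153369]
```

```bash
python3 -m crank '[[[0,0,8],[0,0,0],5],[[0,0,10],[0,0,0],5],[[0,0,12],[0,0,0],5],[[0,0,15],[0,0,0],5],[[0,0,15],[0,0,0],5],[[0,0,15],[0,0,0],5],[[0,0,9],[0,0,0],5],[[0,0,0],[0,0,0],5],[[0,0,0],[0,0,0],5]]'
python3 - <<'E'
from h import *
o=r.get_obs();print(o['tcp_pos'],o['ft_force'],o['ft_torque'])
cam('side','s15')
crop('s15',260,170,390,290,6,'s15c')
E
```

```text
time_s: 22.55
tcp_pos: [0.4828, 0.0709, 0.1887]
tool_rot: [-90.0, -0.0, -161.2]
ft_force: [0.2, -0.4, -2.3]
grip_width: 0.0152
[0.48281263 0.07090916 0.18873704] [ 0.17847525 -0.39203138 -2.29825252] [0.01645961 0.0717798  0.03484113]
```

View pics/s15c.png

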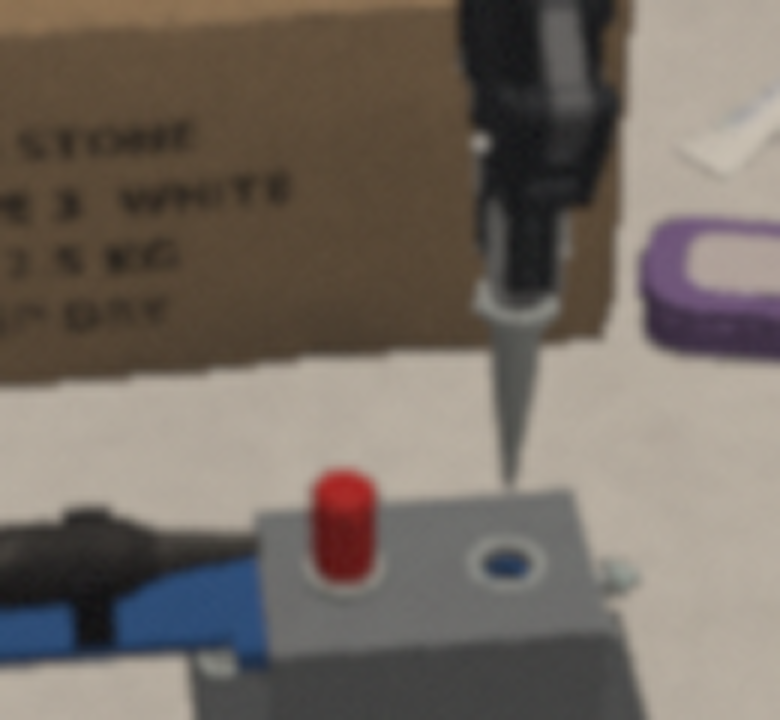

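```bash
python3 - <<'E'
from h import *
print(atz('side',240+(247+.5)/3-.5,150+(560+.5)/3-.5,.09))
E
python3 -m crank '[[[1,15,0],[0,0,0],5],[[1,30,0],[0,0,0],5],[[1,40,0],[0,0,0],5],[[1,40,0],[0,0,0],5],[[0,35,0],[0,0,0],5],[[0,20,0],[0,0,0],5],[[0,7.5,0],[0,0,0],5],[[0,0,0],[0,0,0],5],[[0,0,0],[0,0,0],5]]'
python3 - <<'E'
from h import *
o=r.get_obs();print(o['tcp_pos'],o['ft_force'],o['ft_torque'])
cam('side','s16')
crop('s16',270,270,370,370,6,'s16c')
E
```

```text
[0.48516292 0.25908556 0.09      ]
time_s: 23.5
tcp_pos: [0.487, 0.2574, 0.1884]
tool_rot: [-90.0, -0.1, -161.3]
ft_force: [0.2, -0.1, -2.2]
grip_width: 0.0148
[0.48700557 0.25743042 0.18840792] [ 0.1627995  -0.13789108 -2.15148907] [-0.01217847 -0.00219069 -0.03133535]
```

View pics/s16c.png

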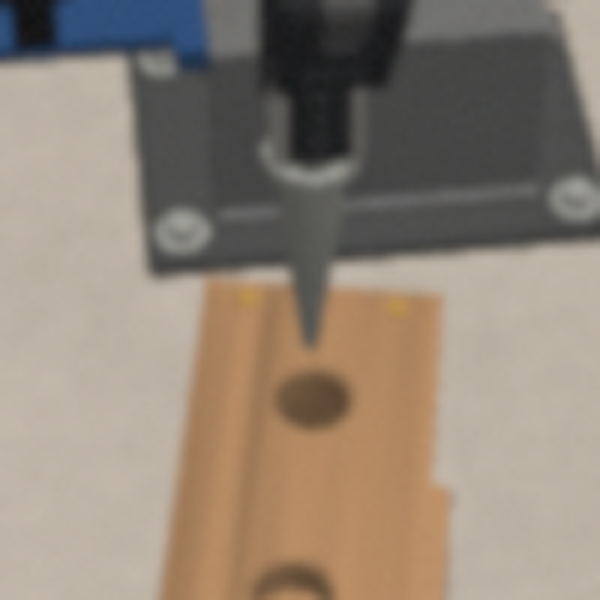

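```bash
python3 -m crank '[[[-0.3,0.7,-10],[0,0,0],5],[[0,0,-10],[0,0,0],5],[[0,0,-10],[0,0,0],5],[[0,0,-10],[0,0,0],5],[[0,0,0],[0,0,0],5]]'
python3 - <<'E'
from h import *
o=r.get_obs();print(o['tcp_pos'],o['ft_force'],o['ft_torque'])
cam('side','s17')
crop('s17',270,270,370,370,6,'s17c')
E
```

```text
time_s: 24.05
tcp_pos: [0.4859, 0.2588, 0.1472]
tool_rot: [-90.0, -0.1, -161.2]
ft_force: [0.7, 1.4, -1.2]
grip_width: 0.0147
[0.48594067 0.25884558 0.14719073] [ 0.70081632  1.38324844 -1.22636066] [ 0.01035772  0.05629746 -0.01130877]
```

View pics/s17c.png

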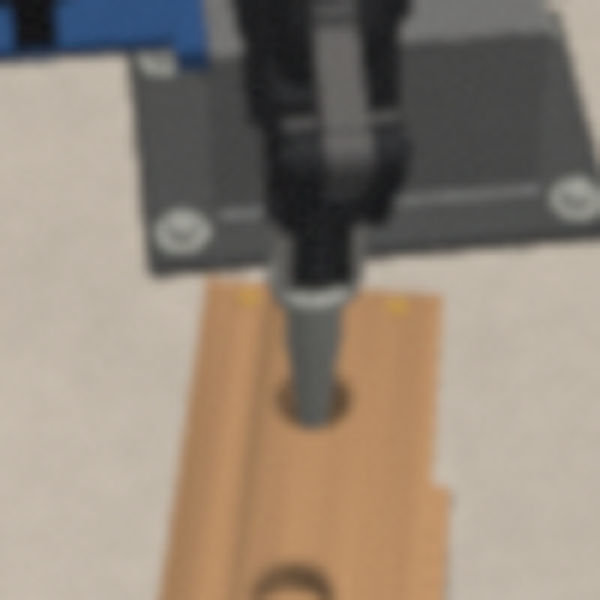

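```bash
python3 -m crank '[[[0,0,-7],[0,0,0],5],[[0,0,-7],[0,0,0],5],[[0,0,-6],[0,0,0],5],[[0,0,0],[0,0,0],5]]'
python3 -m crank '[[[0,0,-7],[0,0,0],5],[[0,0,-6],[0,0,0],5],[[0,0,-5],[0,0,0],5],[[0,0,0],[0,0,0],5]]'
python3 - <<'E'
from h import *
o=r.get_obs();print(o['tcp_pos'],o['ft_force'],o['ft_torque'])
cam('side','s18')
crop('s18',270,270,370,370,6,'s18c')
E
```

```text
time_s: 24.5
tcp_pos: [0.4863, 0.2591, 0.128]
tool_rot: [-90.0, -0.1, -161.2]
ft_force: [-0.2, 0.4, -2.2]
grip_width: 0.0152
time_s: 24.9
tcp_pos: [0.4863, 0.2591, 0.1101]
tool_rot: [-90.0, -0.1, -161.2]
ft_force: [-0.7, -0.2, -2.5]
grip_width: 0.0149
[0.4863206  0.25912056 0.11010545] [-0.72225008 -0.18469071 -2.51677706] [0.00145964 0.00600845 0.01941851]
```

View pics/s18c.png

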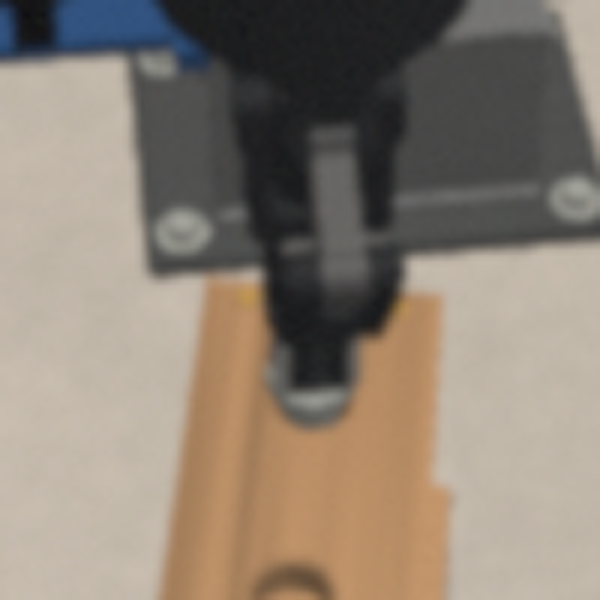

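```bash
python3 -m crank '[[[0,0,-3],[0,0,0],5],[[0,0,-2],[0,0,0],5],[[0,0,-1.5],[0,0,0],5],[[0,0,0],[0,0,0],5]]'
python3 -m crank '[[[0,0,-0.7],[0,0,0],5],[[0,0,-0.5],[0,0,0],5],[[0,0,0],[0,0,0],5]]'
```

```text
time_s: 25.35
tcp_pos: [0.4866, 0.2592, 0.1042]
tool_rot: [-90.0, -0.0, -161.2]
ft_force: [-0.6, -0.2, -1.6]
grip_width: 0.0152
time_s: 25.65
tcp_pos: [0.4866, 0.2593, 0.1032]
tool_rot: [-90.0, 0.0, -161.2]
ft_force: [-0.2, -1.3, -2.0]
grip_width: 0.0153
```

```bash
python3 -m crank '[[[0,0,-0.7],[0,0,0],5],[[0,0,-0.7],[0,0,0],5],[[0,0,0],[0,0,0],5]]'
```

```text
time_s: 25.95
tcp_pos: [0.4868, 0.2594, 0.1025]
tool_rot: [-90.0, 0.0, -161.2]
ft_force: [-4.0, -3.2, 14.3]
grip_width: 0.0151
```

Seated on the rack with a 14 N press. I'll release and retreat.

```bash
python3 -m crank '[[[0,0,0.7],[0,0,0],20],[[0,0,0],[0,0,0],30],[[0,0,0],[0,0,0],45],[[0,0,0],[0,0,0],45],[[0,0,15],[0,0,0],45],[[0,0,35],[0,0,0],45],[[0,0,40],[0,0,0],45],[[0,0,40],[0,0,0],45],[[0,0,40],[0,0,0],45]]'
python3 -m crank '[[[-20,-30,20],[0,0,0],45],[[-20,-40,0],[0,0,0],45],[[-20,-45,0],[0,0,0],45],[[-20,-45,0],[0,0,0],45],[[-20,-45,0],[0,0,0],45],[[-10,-45,0],[0,0,0],45],[[-10,-45,0],[0,0,0],45],[[0,-45,0],[0,0,0],45],[[0,-45,0],[0,0,0],45],[[0,-45,0],[0,0,0],45]]'
python3 -m crank '[[[-10,-45,0],[0,0,0],45],[[-10,-45,0],[0,0,0],45],[[0,0,0],[0,0,0],45],[[0,0,0],[0,0,0],45]]'
python3 - <<'E'
from h import *
cam('side','s19');cam('top','t19')
crop('s19',200,170,400,420,2.4,'s19c')
crop('t19',160,150,500,310,2.3,'t19c')
o=r.get_obs();print(o['time_s'],o['tcp_pos'])
E
```

```text
time_s: 26.85
tcp_pos: [0.4861, 0.2595, 0.2752]
tool_rot: [-90.0, 0.0, -161.2]
ft_force: [0.9, -0.4, 0.0]
grip_width: 0.0449
time_s: 27.85
tcp_pos: [0.3663, -0.1721, 0.2937]
tool_rot: [-89.9, 0.1, -161.2]
ft_force: [2.2, -0.1, 0.6]
grip_width: 0.045
time_s: 28.25
tcp_pos: [0.3466, -0.2608, 0.2931]
tool_rot: [-90.0, 0.0, -161.3]
ft_force: [-0.1, 1.2, -1.1]
grip_width: 0.0453
28.35 [ 0.34704258 -0.25968224  0.29302421]
```

View pics/s19c.png

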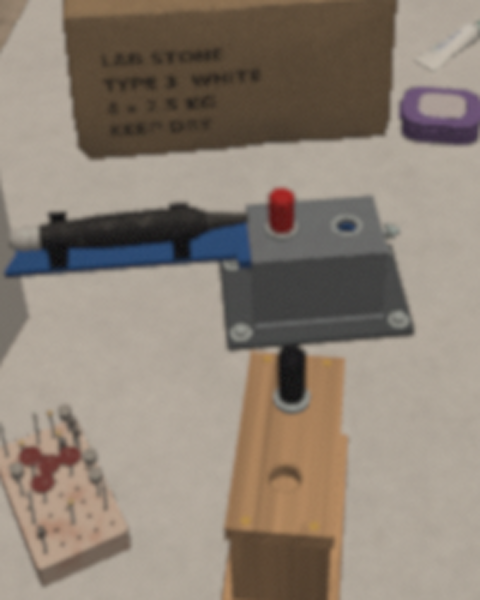

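View pics/t19c.png

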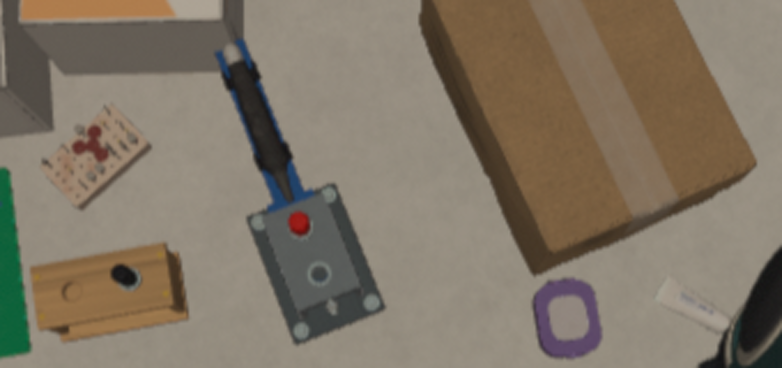

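The pin stands home in B, hole A is empty, the drift is in the rack, and the handpiece and bystanders are in place. One close check of the seating before handing in.

Run:
```python
from h import *
a=cv2.imread('pics/side0.png');b=cv2.imread('pics/side0.png')
crop('s19',290,225,370,345,5,'x');crop('t19',205,230,325,300,6,'y')
A=cv2.imread('pics/side0.png').astype(int);B=cv2.imread('pics/s19.png').astype(int)
for n,(u0,v0,u1,v1) in dict(bur=(190,335,255,412),case=(360,200,405,232),tube=(370,175,410,200)).items(): print(n,abs(A-B)[v0:v1,u0:u1].mean())
```

```text
bur 0.566033966033966
case 0.6333333333333333
tube 0.707
```

View pics/x.png

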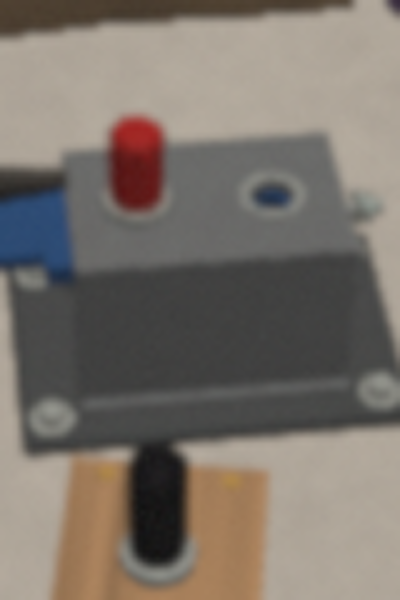

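View pics/y.png

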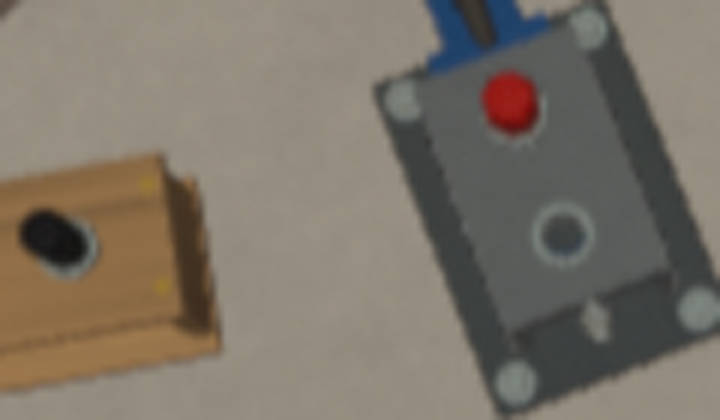

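The pin collar is flush at crop (136,208) and the drift collar is flush on the rack at (157,565). From above, hole A is now clear through, so the tongue is in line. I'll hand it in.

```bash
python3 -c "
from workcell import r
print(r.finish_job())"
```

```text
the job is handed in; nothing more can be done
None
```

The handpiece rest is fastened to its bracket by the locking pin alone, and the job was handed in at about 28 s on the robot's clock.

- **Drift in:** I pushed it home through hole A, nearer the closed back. The collar seated with a press of about 14 N.
- **Pin in:** With the drift still home, I pushed the pin home in hole B. The collar seated with a press of about 18 N.
- **Drift out:** I pulled the drift out and put it back upright in its original rack hole, where it seated with a press of about 14 N.

The last pictures, taken with the arm moved away, show:
- The pin collar is flush on the bracket.
- Hole A looks open right through from above, so the tongue stayed in line.
- The drift is standing in the rack, and the handpiece is in its clips.
- The bur block, case and tube are unchanged: comparing the side picture with the first one shows only noise.

None of these checks failed. The two cameras disagreed by 2 to 3 mm in x. I corrected for that by measuring the held tool against the holes in the side picture, because the arm blocked the top view during the fits.

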